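Feel out the soft machine foot and socket it

ROBOT

A 7-joint arm with a two-finger parallel gripper is mounted at the origin on a cart in front of the work surface, level with it; the furniture and walls round the work are solid. World frame = base frame: x ahead of the robot, y to its left, z up, the work surface at z = 0. Lengths are in mm, angles in rad, forces in N, time in s.
With the tool pointing down it reaches from about 350 to 900 mm from the base axis. Payload 7.2 kg.
Tool frame: the origin (TCP) lies at the very end of the fingers, on their centre line; the grasp point (between the pads) lies 19 mm behind it; y points along the fingers, z is the direction in which the jaws open and shut, and the axes are right-handed (so a half turn about y gives the same grasp; the last joint's range is limited). The gripper opens to 88 mm and grips with 3 to 60 N. Pads are 20 mm wide; open, the fingers measure 115 mm over their backs; the gripper's body (75 mm by 178 mm) begins 61 mm behind the grasp point.
Start: joints at [1.055, 0.411, -0.013, 1.596, 0.006, 1.134, -0.082], TCP at [270.604, -563.385, 222.653] pointing down, gripper open.
Joint ranges: [-2.95, 2.95], [-0.29, 1.99], [-1.47, 1.44], [0.14, 2.54], [-1.03, 4.17], [0.13, 1.85], [-2.86, 2.86]. Speed limits (rad/s): [2.39, 2.39, 3.01, 3.01, 3.14, 3.14, 3.14].

INTERFACE

Orientations are given as [roll, pitch, yaw] about the fixed x, y, z axes, in that order (R = Rz(yaw) Ry(pitch) Rx(roll)).
In Python, from rig import robot gives the robot as it stands.
- The arm moves only by the shell command python3 -m handwheel 'ROWS' [FORCE]. ROWS is text: rows parted by semicolons, each of 5 numbers parted by spaces: the shift along the tool's x, y, z normalised to -1 to 1, where 1 is 400 mm, then the turn about the tool's y normalised to -1 to 1, where 1 is 90 degrees, then the opening, from 0 (shut) to 1 (fully open). A call has 1 to 5 rows; each row is the pose to reach, as a shift and turn from the pose measured when the call began, along the tool's axes at that moment; what a row does not reach only later rows make up. A row lasts 1/10 s, in which the tool goes at most 50 mm and 8.59 degrees, less where a joint would pass 70% of its speed; a pose out of reach is approached as far as the arm can. A call with a number of a shift or a turn outside -1 to 1 is refused whole. A call with a gripper value outside its range is refused whole. The fingers move at their own pace and stop on an object; FORCE is the grip in N (left out, the last holds). Time passes only in rows, so rows that repeat a pose let the fingers close. It gives the time, the measured TCP pose, the force and the opening at its end, in the units of the state.
- robot.get_state(): the state, without advancing time (a new reading comes with each control period).
- robot.grab_frame(name): name is "scene" or "side" or "wrist"; returns a dict with "color" (420x560x3 uint8, blue, green, red), "z_map" (420x560 float32, mm along the optical axis (not along the pixel's ray), 0 where there is no reading), "fx", "fy", "cx", "cy" (pixels), "k1" (the pictures are not rectified: a ray, as slopes to the right and down, at radius r is drawn at 1 + k1 r^2 times it, then the intrinsics apply), "R" (3x3) and "t" (3): a world point X has camera coordinates R X + t; the wrist camera has in their place "tool_from_camera" (4x4, takes a point from camera to tool coordinates, whose origin is the TCP and whose axes are the tool frame's). Camera axes: x right, y down, z forward; pixel columns grow to the right and rows downward; lengths in mm; the calibration is good to about 2 mm. A picture is of the moment at which its call begins: read the wrist's pose just before it.
- robot.job_done(): hands the job in, once; it reports no verdict.
The state is a dict: "time": time; "qpos": joint angles; "dq": joint speeds; "joint_efforts": joint torques, N m; "eef_pos": TCP position; "tool_rot": TCP orientation; "ft_force": force on the tool from outside, world axes, zero at the start; "ft_torque": the same for the moment, N m; "grip_width": opening from 0.0 (shut) to 1.0 (fully open).
Only numpy, scipy, OpenCV 4.12 (cv2) and the standard library are available. Lean on these libraries where they do the work, as an engineer would, in place of code of your own. Each camera call takes 0.05 s, during which the arm holds its last target. There are 200 camera calls.

TASK

One of the three sprung rubber feet standing on the strip is soft, the others are firm. Working from left to right as seen from the robot, squeeze each foot in its seat between the fingers across its two rubber pads, with about 10 N and never more than 25 N, to feel which one gives. Then pinch the soft one thin, lower it upright and fully home into the socket of the block and let go there without dropping it, leaving the firm ones standing in their seats and the vial, the beaker and the tape roll undisturbed.

Things in the scene. Friction and masses are not known exactly. Their poses are not given: they have to be found in the camera images.
- foot_a_mid (a point): centre (30 mm above the underside) of one of three feet that look alike, 60 mm tall, 0.24 kg: steel base plate 38 x 38 x 5 mm, hub with a round 26 mm cap, and on the two sides along its x a rubber pad on hidden springs (34 mm wide, 8 to 50 mm above the underside). 52 mm over both pads; squeezed along x it narrows by 12 mm at most. z up
- foot_b_mid (a point): centre (30 mm above the underside) of one of three feet that look alike, same shape, size and axes as the others. Two of the three are firm: 4 N on the pads narrows them by about 1 mm, 10 N by 2 mm, 25 N by 5 mm. One is soft: 4 N narrows it by about 4 mm, 10 N by 10 mm, 12 N fully. Which of the three is soft must be felt
- foot_c_mid (a point): centre (30 mm above the underside) of one of three feet that look alike, same shape, size and axes as the others: 52 mm over the pads along x, 60 mm tall, z up. It may be a firm one or the soft one
- seat_left (a point): left (+y) seat on the strip, a point on its top face, 8 mm above the bench, mid-seat; x across the strip, y along it. A foot stands in each seat, its x across the strip within 0.1 rad
- seat_middle (a point): middle seat on the strip, a point on its top face, 8 mm above the bench, mid-seat; the strip is a fixed aluminium bar 60 mm (x) x 260 mm (y) x 8 mm with seats 85 mm apart; low ribs (3 mm) bound each seat along y; along x the seats are open
- seat_right (a point): right (-y) seat on the strip, a point on its top face, 8 mm above the bench, mid-seat; axes as for the left seat
- socket_floor (a point): centre of the floor of the socket, a rectangular pocket 20 mm deep in a fixed aluminium block 70 mm (x) x 95 mm (y) x 24 mm tall; the floor is 4 mm above the bench. The pocket measures 44 mm along x and 44.5 mm along y, mouth bevelled by 2 mm. A foot goes in with its x along the socket's y, pads squeezed, and must be held by the upper half of its pads so that the fingers stay above the block
- vial: small capped vial standing upright, 25 mm across, 56 mm tall; origin at the centre of its underside; a bystander
- beaker: open plastic beaker, 69 mm across, 83 mm tall; origin at the centre of its underside; a bystander
- tape_roll: roll of tape lying flat, 104 mm across, 25 mm tall; origin at the centre of its underside; a bystander
Mind the look-alikes: they are no part of the job. Leave any yellow look-alike of the part that bears foot_c_mid alone.

How it is judged (in metres and radians):
On the way, in this order (a step that is already met when the one before it is completed fails the run):
1. the foot in the left seat is squeezed there with more than 6 N (12 N, the forces on its two pads added) (((horizontal distance between foot_a_mid and seat_left below 0.025 m and contact force between the fingers and foot_a above 12 N) or (horizontal distance between foot_b_mid and seat_left below 0.025 m and contact force between the fingers and foot_b above 12 N) or (horizontal distance between foot_c_mid and seat_left below 0.025 m and contact force between the fingers and foot_c above 12 N))), for 0.3 s.
2. the foot in the middle seat is squeezed there with more than 6 N (12 N, the forces on its two pads added) (((horizontal distance between foot_a_mid and seat_middle below 0.025 m and contact force between the fingers and foot_a above 12 N) or (horizontal distance between foot_b_mid and seat_middle below 0.025 m and contact force between the fingers and foot_b above 12 N) or (horizontal distance between foot_c_mid and seat_middle below 0.025 m and contact force between the fingers and foot_c above 12 N))), for 0.3 s.
3. the foot in the right seat is squeezed there with more than 6 N (12 N, the forces on its two pads added) (((horizontal distance between foot_a_mid and seat_right below 0.025 m and contact force between the fingers and foot_a above 12 N) or (horizontal distance between foot_b_mid and seat_right below 0.025 m and contact force between the fingers and foot_b above 12 N) or (horizontal distance between foot_c_mid and seat_right below 0.025 m and contact force between the fingers and foot_c above 12 N))), for 0.3 s.
At the end, for the whole second after the job is handed in: one foot (only the soft one fits) stands in the socket, fully home on its floor (its centre 25 to 33 mm above the floor, within 6 mm of the middle); the other two stand within 15 mm of where they started; all are upright (within 0.1 rad) and at rest (((horizontal distance between foot_a_mid and socket_floor below 0.006 m and z of foot_a_mid in the frame of socket_floor between 0.025 and 0.033 m and distance of each of foot_b_mid, foot_c_mid from where it was at the start of the episode below 0.015 m) or (horizontal distance between foot_b_mid and socket_floor below 0.006 m and z of foot_b_mid in the frame of socket_floor between 0.025 and 0.033 m and distance of each of foot_a_mid, foot_c_mid from where it was at the start of the episode below 0.015 m) or (horizontal distance between foot_c_mid and socket_floor below 0.006 m and z of foot_c_mid in the frame of socket_floor between 0.025 and 0.033 m and distance of each of foot_a_mid, foot_b_mid from where it was at the start of the episode below 0.015 m)) and angle between each of foot_a_mid, foot_b_mid, foot_c_mid's own z axis and vertical below 0.1 rad and linear speed of each of foot_a, foot_b, foot_c below 0.02 m/s); the robot touches nothing.
It fails at once if a foot is squeezed with more than 25 N (50 N, the forces of both fingers added) (contact force between the fingers and foot_a above 50 N or contact force between the fingers and foot_b above 50 N or contact force between the fingers and foot_c above 50 N).
It fails at once if a foot is dropped (moves faster than 0.5 m/s out of the fingers) ((contact force between the fingers and foot_a below 0.1 N and linear speed of foot_a above 0.5 m/s) or (contact force between the fingers and foot_b below 0.1 N and linear speed of foot_b above 0.5 m/s) or (contact force between the fingers and foot_c below 0.1 N and linear speed of foot_c above 0.5 m/s)).
It fails at once if a bystander is moved more than 30 mm (distance of any of vial, beaker, tape_roll from where it was at the start of the episode above 0.03 m).
It also fails if it takes over 61 s, if anything falls off the work surface, if the arm or the gripper's body presses on something with over 40 N, if the wrist force passes 120 N, or if a joint passes its speed limit or range.

## Working session

There is one attempt and no reset: what is moved stays moved. The work goes in short steps, Python scripts to look and compute and a shell command to move; the robot and the scene stay as the last step left them, time stands still between calls to the robot, and variables do not carry over. Pictures are saved under pics/ and viewed, about 8 in all and at most 12, crops included, and the job is handed in when it is done.

```bash
ls; mkdir -p pics
cat > h.py <<'E'
import numpy as np, cv2
from rig import robot
from scipy.spatial.transform import Rotation as Ro
def snap(n):
    s=robot.get_state(); f=robot.grab_frame(n)
    if 'tool_from_camera' in f:
        T=np.array(f['tool_from_camera']); Rt=Ro.from_euler('xyz',s['tool_rot']).as_matrix()
        f['Rc']=Rt@T[:3,:3]; f['o']=Rt@T[:3,3]+np.array(s['eef_pos'])
    else:
        R=np.array(f['R']); f['Rc']=R.T; f['o']=-R.T@np.array(f['t'])
    return f
def rays(f,uv):
    uv=np.atleast_2d(np.float64(uv))
    K=np.array([[f['fx'],0,f['cx']],[0,f['fy'],f['cy']],[0,0,1.]])
    p=cv2.undistortPoints(uv[:,None],K,np.array([f['k1'],0,0,0,0.]))[:,0]
    return np.c_[p,np.ones(len(p))]
def plane(f,uv,z):
    d=rays(f,uv)@f['Rc'].T
    return f['o']+d*((z-f['o'][2])/d[:,2])[:,None]
def depth(f,uv):
    uv=np.atleast_2d(uv); z=np.array([f['z_map'][int(v),int(u)] for u,v in uv])
    return f['o']+(rays(f,uv)*z[:,None])@f['Rc'].T
def cloud(f):
    h,w=f['z_map'].shape; u,v=np.meshgrid(np.arange(w),np.arange(h))
    d=rays(f,np.c_[u.ravel(),v.ravel()])*f['z_map'].ravel()[:,None]
    return (f['o']+d@f['Rc'].T).reshape(h,w,3)
E
python3 - <<'E'
from h import *
s=robot.get_state(); print(s)
a=snap('scene');b=snap('side')
for n,f in(('scene',a),('side',b)):
    cv2.imwrite(f'pics/{n}0.png',f['color']); print(n,f['o'].round(),f['Rc'][:,2].round(2))
w=snap('wrist'); print(w['o'],w['tool_from_camera'])
E
```

```text
pics
{'time': 0.0, 'qpos': array([ 1.05482507,  0.41186963, -0.01271691,  1.59705629,  0.00561528,
        1.13432047, -0.0822338 ]), 'dq': array([ 4.46832578e-05,  1.56696446e-03,  2.40922149e-04, -5.99860766e-04,
       -1.00969916e-03, -5.31834068e-04,  7.23187911e-04]), 'joint_efforts': array([-4.37871222e-04, -5.87956953e+01,  6.41054828e-01, -2.91073447e+01,
       -5.38987038e-02,  1.81945832e-02,  1.29858122e-04]), 'eef_pos': array([ 270.33130791, -562.93332144,  221.82292085]), 'tool_rot': array([-1.57240934e+00, -1.27145952e-04, -2.69381944e+00]), 'ft_force': array([ 0.58107727, -0.64533834,  0.12712823]), 'ft_torque': array([-0.01366357, -0.00227629,  0.00591541]), 'grip_width': 0.9983413185278998}
scene [-254. -661.  521.] [ 0.68  0.61 -0.4 ]
side [1208. -113.  861.] [-0.65  0.12 -0.75]
[ 332.49010248 -533.59899981  383.30227941] [[ 4.80972454e-04  9.68238572e-01  2.50027672e-01 -6.86952547e+01]
 [ 1.05971060e-03 -2.50028054e-01  9.68238013e-01 -1.61362581e+02]
 [ 9.99999323e-01 -2.00738839e-04 -1.14630929e-03  1.61471976e-01]
 [ 0.00000000e+00  0.00000000e+00  0.00000000e+00  1.00000000e+00]]
```

View pics/scene0.png

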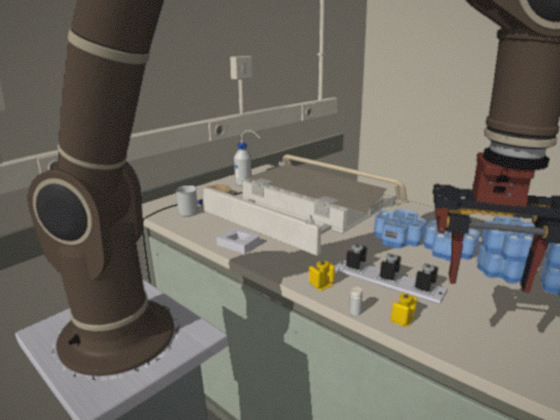

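View pics/side0.png

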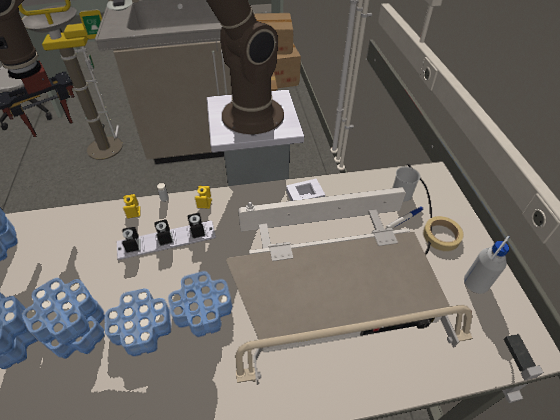

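The scene view shows three black feet on the strip (scene px ~(356,257), (390,267), (427,277); side px (195,225), (163,233), (129,240)). There are two yellow look-alikes (side (131,205), (203,197)), the vial at (162,190), the beaker at (405,180), the tape roll at (443,233), and the socket block at (306,190). The candidates for a foot are the 3 black and 2 yellow ones; I want the black ones on the strip.

Run:
```python
from h import *
f=snap('side'); P=cloud(f); g=f['color'].max(2)
def rep(n,m):
    q=P[m]; print(n,len(q),'med',np.median(q,0).round(1),'min',np.percentile(q,2,0).round(),'max',np.percentile(q,98,0).round())
Z=P[...,2]; box=np.zeros(g.shape,bool); box[170:270,100:360]=1
for n,(u0,u1,v0,v1) in dict(L=(183,207,205,240),M=(150,176,212,250),R=(117,142,222,256)).items():
    b=np.zeros(g.shape,bool); b[v0:v1,u0:u1]=1; rep(n+' top',b&(Z>62)&(Z<75)); rep(n+' all',b&(Z>20)&(Z<75))
b=np.zeros(g.shape,bool); b[215:262,112:218]=1; rep('strip',b&(abs(Z-8)<3)&(g>120))
b=np.zeros(g.shape,bool); b[175:204,280:332]=1; rep('block',b&(abs(Z-24)<4)); rep('pocket',b&(abs(Z-4)<4))
q=P[b&(abs(Z-24)<4)][:,:2].astype(np.float32); print(cv2.minAreaRect(q))
b=np.zeros(g.shape,bool); b[215:262,112:218]=1
print(cv2.minAreaRect(P[b&(abs(Z-8)<3)&(g>120)][:,:2].astype(np.float32)))
rep('guard',(Z>30)&(P[...,0]<900)&(P[...,0]>300)&(np.indices(g.shape)[1]>235)&(np.indices(g.shape)[1]<415)&(np.indices(g.shape)[0]>185))
x0,y0=275,160
cv2.imwrite('pics/crops.png',np.hstack([cv2.resize(f['color'][170:270,100:230],None,fx=4,fy=4,interpolation=2),cv2.resize(f['color'][170:210,275:340],(280,172),interpolation=2).copy() if 0 else np.vstack([cv2.resize(f['color'][170:210,270:340],(280,160),interpolation=2),np.zeros((240,280,3),np.uint8)])]))
```

```text
L top 54 med [ 517.3 -214.1   64.2] min [ 505. -225.   62.] max [ 529. -204.   69.]
L all 292 med [ 531.3 -212.    51.8] min [ 435. -231.   21.] max [ 544. -195.   67.]
M top 58 med [ 527.3 -300.9   64.3] min [ 514. -312.   62.] max [ 540. -290.   69.]
M all 330 med [ 542.7 -297.1   52.3] min [ 502. -319.   22.] max [ 555. -280.   67.]
R top 62 med [ 538.7 -384.4   64.5] min [ 526. -397.   62.] max [ 548. -373.   70.]
R all 345 med [ 548.3 -380.3   52.6] min [ 513. -399.   21.] max [ 564. -366.   68.]
strip 810 med [ 527.1 -281.9    8. ] min [ 485. -425.    5.] max [ 565. -176.   11.]
block 414 med [424.3 104.1  23.7] min [388.  54.  20.] max [457. 149.  27.]
pocket 351 med [400.6 108.4   1.6] min [353.  32.   0.] max [434. 192.   7.]
((423.707275390625, 101.27201843261719), (74.10240936279297, 97.91700744628906), 5.809357166290283)
((491.2052001953125, -302.589111328125), (134.42994689941406, 257.32757568359375), 5.108153820037842)
guard 19770 med [756.9  79.4  83.5] min [ 517. -109.   36.] max [896. 312. 115.]
```

View pics/crops.png

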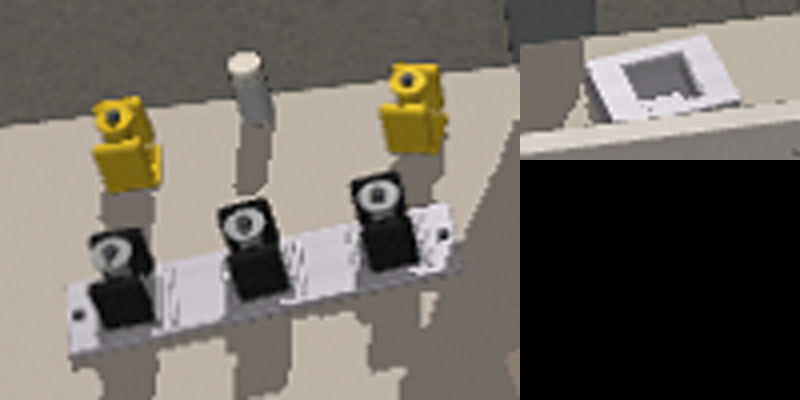

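```bash
cat > go.py <<'E'
import sys
from h import *
x,y,z,yaw=map(float,sys.argv[1:5]); s=robot.get_state()
R=Ro.from_euler('xyz',s['tool_rot']); d=R.inv().apply(np.array([x,y,z])-s['eef_pos'])
t=-(yaw-s['tool_rot'][2]); t=(t+np.pi)%(2*np.pi)-np.pi
print('t %.2f pos %s rot %s grip %.3f'%(s['time'],s['eef_pos'].round(1),s['tool_rot'].round(3),s['grip_width']))
print('ROW %.4f %.4f %.4f  %.4f | dist %.0f turn %.1f deg'%(*(d/400),t/(np.pi/2),np.linalg.norm(d),np.degrees(t)))
E
python3 - <<'E'
from h import *
f=snap('side'); P=cloud(f); hsv=cv2.cvtColor(f['color'],cv2.COLOR_BGR2HSV)
m=cv2.inRange(hsv,(18,150,100),(35,255,255)); m[:180]=0;m[230:]=0
n,l,st,c=cv2.connectedComponentsWithStats(m)
for i in range(1,n):
    if st[i,4]>40: q=P[l==i]; print('yellow',st[i],q.min(0).round(),q.max(0).round())
for u in (250,300,350,400):  # guard bar
    col=P[185:235,u]; k=col[(col[:,2]>30)]; print(u,k.min(0).round() if len(k) else 0,k.max(0).round() if len(k) else 0)
q=P[180:200,155:170].reshape(-1,3); q=q[(q[:,2]>15)]; print('vial',np.median(q,0))
E
python3 go.py 528 -300 220 -1.446
python3 -m handwheel '-0.87 0 -0.31 0 1;-0.87 0 -0.31 0 1;-0.87 0 -0.31 0 1;-0.87 0 -0.31 0 1;-0.87 0 -0.31 0 1'
python3 go.py 528 -300 220 -1.446
```

```text
yellow [195 185  17  24 279] [ 379. -212.   -1.] [1208. -113.  861.]
yellow [123 194  17  24 290] [ 384. -413.    1.] [1208. -113.  861.]
250 [518. -71.  32.] [531. -67. 103.]
300 [514.  62.  36.] [530.  65.  82.]
350 [509. 198.  30.] [530. 206.  83.]
400 [486. 287.  34.] [666. 362.  85.]
vial [ 376.43947651 -304.66795452   43.8702207 ]
t 0.25 pos [ 270.5 -563.2  222.3] rot [-1.572 -0.    -2.694] grip 1.000
ROW -0.8652 0.0059 -0.3143  -0.7944 | dist 368 turn -71.5 deg
time: 0.75
eef_pos: [447.5, -384.1, 222.6]
tool_rot: [-1.571, -0.0, -2.694]
ft_force: [0.8, -1.2, -0.2]
grip_width: 0.998
t 0.75 pos [ 447.5 -384.1  222.6] rot [-1.571 -0.    -2.694] grip 0.998
ROW -0.2725 0.0064 -0.1026  -0.7945 | dist 116 turn -71.5 deg
```

```bash
python3 -m handwheel '-0.27 0 -0.1 -0.79 1;-0.27 0 -0.1 -0.79 1;-0.27 0 -0.1 -0.79 1;-0.27 0 -0.1 -0.79 1;-0.27 0 -0.1 -0.79 1'
python3 go.py 528 -300 220 -1.446
```

```text
time: 1.25
eef_pos: [528.2, -300.2, 222.3]
tool_rot: [-1.572, 0.001, -1.935]
ft_force: [1.0, -1.2, 0.1]
grip_width: 0.998
t 1.25 pos [ 528.2 -300.2  222.3] rot [-1.572e+00  1.000e-03 -1.935e+00] grip 0.998
ROW -0.0003 0.0058 -0.0007  -0.3116 | dist 2 turn -28.0 deg
```

```bash
python3 -m handwheel '0 0 0 -0.31 1;0 0 0 -0.31 1;0 0 0 -0.31 1;0 0 0 -0.31 1;0 0 0 -0.31 1'
python3 - <<'E'
from h import *
f=snap('wrist'); P=cloud(f); cv2.imwrite('pics/w1.png',f['color']); np.save('w1.npy',P); print(f['o'])
Z=P[...,2]; X=P[...,0]; Y=P[...,1]
for n,y in(('L',-214),('M',-301),('R',-384)):
    m=(Z>64)&(Z<72)&(abs(Y-y)<30)&(X>490)&(X<570)
    c=cv2.minEnclosingCircle(P[m][:,:2].astype(np.float32)) if m.sum()>20 else 0
    print(n,m.sum(),c, P[m].mean(0).round(1), np.median(P[m][:,2]))
    m=(Z>48)&(Z<62)&(abs(Y-y)<35)&(X>480)&(X<580)
    print('  pads',m.sum(),cv2.minAreaRect(P[m][:,:2].astype(np.float32)))
E
```

```text
time: 1.75
eef_pos: [528.0, -300.3, 222.1]
tool_rot: [-1.571, 0.001, -1.448]
ft_force: [-0.3, -0.4, 0.8]
grip_width: 1.001
[ 520.4898851  -232.77976235  383.57297604]
L 220 ((515.5453491210938, -213.72296142578125), 12.69570255279541) [ 515.6 -213.8   65.9] 65.76962533187071
  pads 1145 ((515.009521484375, -213.8091583251953), (51.62940979003906, 33.24247360229492), 9.40966796875)
M 177 ((525.1373291015625, -298.9920654296875), 12.33254623413086) [ 525.2 -298.6   65.9] 65.89408952230565
  pads 999 ((525.0421142578125, -299.17962646484375), (52.03245544433594, 33.96330261230469), 10.018564224243164)
R 147 ((535.3692016601562, -382.88739013671875), 12.362898826599121) [ 535.6 -383.5   65.9] 66.13916868963048
  pads 877 ((535.2588500976562, -383.1434326171875), (52.093753814697266, 33.408878326416016), 3.2597386837005615)
```

View pics/w1.png

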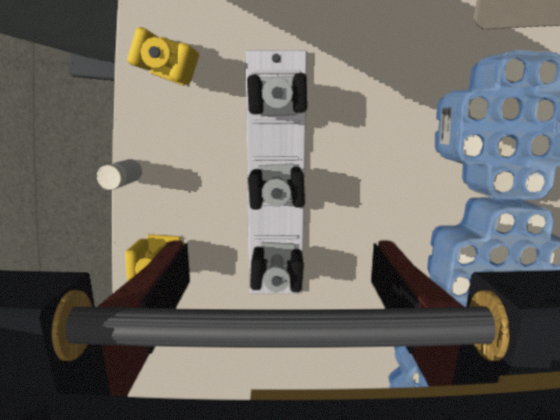

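The wrist view shows the three black feet at px (277,93), (277,188) and (276,270). That is right, middle and left from the robot's side, all with the expected 52×34 mm pads and tops at ~66 mm. The yellow ones at (155,52) and (150,255) are off the strip, so I leave them.

```bash
python3 - <<'E'
from h import *
f=snap('side');P=cloud(f);X,Y,Z=P[...,0],P[...,1],P[...,2]
m=(Z>75)&(Z<200)&(X>430)&(X<650)&(Y>-500)&(Y<-120)
q=P[m]; print(len(q)); 
for a in range(-500,-120,40):
    k=q[(q[:,1]>a)&(q[:,1]<a+40)]
    if len(k): print(a,k.min(0).round(),k.max(0).round())
E
python3 go.py 515.2 -213.8 200 -1.407
```

```text
0
t 1.85 pos [ 528.1 -300.3  222.2] rot [-1.571e+00  1.000e-03 -1.450e+00] grip 1.005
ROW -0.2184 0.0558 -0.0061  -0.0276 | dist 90 turn -2.5 deg
```

```bash
python3 -m handwheel '-0.22 0 -0.006 -0.028 1;-0.22 0 -0.006 -0.028 1;-0.22 0.15 -0.006 -0.028 1;-0.218 0.25 -0.006 -0.028 1;-0.218 0.25 -0.006 -0.028 1'
python3 go.py 515.2 -213.8 33 -1.407
```

```text
time: 2.35
eef_pos: [511.1, -212.6, 117.1]
tool_rot: [-1.58, 0.006, -1.407]
ft_force: [-0.3, 0.1, 0.8]
grip_width: 1.001
t 2.35 pos [ 511.1 -212.6  117.1] rot [-1.58   0.006 -1.407] grip 1.001
ROW 0.0058 0.2101 0.0115  -0.0000 | dist 84 turn -0.0 deg
```

```bash
python3 -m handwheel '0.006 0 0.0115 0 0.8;0.006 0.05 0.0115 0 0.8;0.006 0.05 0.0115 0 0.8' 10
python3 go.py 515.2 -213.8 33 -1.407
```

```text
time: 2.65
eef_pos: [516.3, -214.5, 97.6]
tool_rot: [-1.58, 0.006, -1.408]
ft_force: [0.5, 0.9, -0.7]
grip_width: 0.807
t 2.65 pos [ 516.3 -214.5   97.6] rot [-1.58   0.006 -1.408] grip 0.807
ROW -0.0013 0.1615 -0.0008  -0.0007 | dist 65 turn -0.1 deg
```

```bash
python3 -m handwheel '-0.001 0.08 -0.001 0 0.8;-0.001 0.16 -0.001 0 0.8;-0.001 0.16 -0.001 0 0.8;-0.001 0.16 -0.001 0 0.8' 10
python3 go.py 515.2 -213.8 33 -1.407
```

```text
time: 3.05
eef_pos: [516.2, -214.3, 35.3]
tool_rot: [-1.579, 0.005, -1.408]
ft_force: [-1.1, 0.8, 0.8]
grip_width: 0.799
t 3.05 pos [ 516.2 -214.3   35.3] rot [-1.579  0.005 -1.408] grip 0.799
ROW -0.0015 0.0059 -0.0022  -0.0009 | dist 3 turn -0.1 deg
```

```bash
python3 -m handwheel '-0.001 0.004 -0.002 0 0.65;-0.001 0.004 -0.002 0 0.6;-0.001 0.004 -0.002 0 0.58;-0.001 0.004 -0.002 0 0.56;-0.001 0.004 -0.002 0 0.53' 10
python3 -m handwheel '0 0 0 0 0.5;0 0 0 0 0.45;0 0 0 0 0.4;0 0 0 0 0.4;0 0 0 0 0.4' 10;python3 -m handwheel '0 0 0 0 0.4;0 0 0 0 0.4;0 0 0 0 0.4' 10
```

```text
time: 3.55
eef_pos: [515.4, -214.4, 34.5]
tool_rot: [-1.579, 0.005, -1.409]
ft_force: [-2.1, -0.8, 6.4]
grip_width: 0.536
time: 4.05
eef_pos: [515.6, -214.4, 34.6]
tool_rot: [-1.579, 0.005, -1.409]
ft_force: [-0.3, -0.9, 2.0]
grip_width: 0.477
time: 4.35
eef_pos: [515.7, -214.4, 34.6]
tool_rot: [-1.579, 0.005, -1.409]
ft_force: [-0.5, -0.0, 2.4]
grip_width: 0.475
```

Left narrows to 41.8 mm at 10 N, so about 10 mm of give: it feels soft. I'll check the others in order.

```bash
python3 -m handwheel '0 0 0 0 0.55;0 0 0 0 0.65;0 0 0 0 0.75;0 0 0 0 0.8;0 0 0 0 0.8' 10
python3 -m handwheel '0 -0.06 0 0 0.8;0 -0.17 0 0 0.8;0 -0.25 0 0 0.8;0 -0.25 0 0 0.8' 10
python3 go.py 525.1 -299.1 135 -1.396
```

```text
time: 4.85
eef_pos: [515.7, -214.3, 34.5]
tool_rot: [-1.579, 0.005, -1.409]
ft_force: [0.4, 0.2, -0.5]
grip_width: 0.804
time: 5.25
eef_pos: [519.3, -215.3, 138.9]
tool_rot: [-1.572, 0.001, -1.409]
ft_force: [-0.0, 0.0, -0.1]
grip_width: 0.804
t 5.25 pos [ 519.3 -215.3  138.9] rot [-1.572e+00  1.000e-03 -1.409e+00] grip 0.804
ROW 0.2092 0.0097 -0.0194  -0.0080 | dist 84 turn -0.7 deg
```

```bash
python3 -m handwheel '0.11 0.01 -0.01 0 0.8;0.209 0.01 -0.019 -0.008 0.8;0.209 0.01 -0.019 -0.008 0.8;0.209 0.1 -0.019 -0.008 0.8' 10
python3 go.py 525.1 -299.1 33 -1.396
```

```text
time: 5.65
eef_pos: [527.5, -301.4, 101.5]
tool_rot: [-1.567, -0.004, -1.399]
ft_force: [0.8, 0.5, -0.4]
grip_width: 0.799
t 5.65 pos [ 527.5 -301.4  101.5] rot [-1.567 -0.004 -1.399] grip 0.799
ROW -0.0074 0.1711 -0.0056  -0.0019 | dist 69 turn -0.2 deg
```

```bash
python3 -m handwheel '-0.007 0.05 -0.006 -0.002 0.8;-0.007 0.1 -0.006 -0.002 0.8;-0.007 0.17 -0.006 -0.002 0.8;-0.007 0.17 -0.006 -0.002 0.8;-0.007 0.17 -0.006 -0.002 0.8' 10
python3 go.py 525.1 -299.1 33 -1.396
```

```text
time: 6.15
eef_pos: [524.6, -298.4, 33.0]
tool_rot: [-1.568, -0.002, -1.395]
ft_force: [0.8, 0.5, -0.1]
grip_width: 0.803
t 6.15 pos [ 524.6 -298.4   33. ] rot [-1.568 -0.002 -1.395] grip 0.803
ROW 0.0018 -0.0001 0.0010  0.0004 | dist 1 turn 0.0 deg
```

```bash
python3 -m handwheel '0 0 0 0 0.65;0 0 0 0 0.6;0 0 0 0 0.58;0 0 0 0 0.56;0 0 0 0 0.53' 10
python3 -m handwheel '0 0 0 0 0.5;0 0 0 0 0.45;0 0 0 0 0.4;0 0 0 0 0.4;0 0 0 0 0.4' 10;python3 -m handwheel '0 0 0 0 0.4;0 0 0 0 0.4;0 0 0 0 0.4' 10
python3 -m handwheel '0 0 0 0 0.58;0 0 0 0 0.65;0 0 0 0 0.75;0 0 0 0 0.8;0 0 0 0 0.8' 10
python3 -m handwheel '0 -0.06 0 0 0.8;0 -0.17 0 0 0.8;0 -0.25 0 0 0.8;0 -0.25 0 0 0.8' 10
python3 go.py 535.3 -383.3 135 -1.514
```

```text
time: 6.65
eef_pos: [524.7, -298.8, 34.0]
tool_rot: [-1.568, -0.003, -1.396]
ft_force: [-1.3, -0.1, 6.8]
grip_width: 0.568
time: 7.15
eef_pos: [524.7, -298.9, 34.0]
tool_rot: [-1.567, -0.003, -1.396]
ft_force: [-1.6, -1.3, 1.8]
grip_width: 0.563
time: 7.45
eef_pos: [524.8, -298.8, 34.0]
tool_rot: [-1.567, -0.003, -1.396]
ft_force: [-0.2, -0.6, 1.2]
grip_width: 0.565
time: 7.95
eef_pos: [524.8, -298.8, 34.0]
tool_rot: [-1.567, -0.003, -1.396]
ft_force: [0.5, -0.1, 0.6]
grip_width: 0.8
time: 8.35
eef_pos: [527.2, -299.6, 139.0]
tool_rot: [-1.561, -0.008, -1.396]
ft_force: [0.8, -0.4, 0.0]
grip_width: 0.805
t 8.35 pos [ 527.2 -299.6  139. ] rot [-1.561 -0.008 -1.396] grip 0.805
ROW 0.2095 0.0115 -0.0166  0.0753 | dist 84 turn 6.8 deg
```

Middle holds 49.7 mm at 10 N, so it is firm.

```bash
python3 -m handwheel '0.11 0.01 -0.01 0.04 0.8;0.208 0.01 -0.017 0.075 0.8;0.208 0.01 -0.017 0.075 0.8;0.208 0.1 -0.017 0.075 0.8' 10
python3 go.py 535.3 -383.3 33 -1.514
```

```text
time: 8.75
eef_pos: [537.6, -385.8, 102.8]
tool_rot: [-1.554, -0.012, -1.516]
ft_force: [0.8, -0.2, 0.1]
grip_width: 0.8
t 8.75 pos [ 537.6 -385.8  102.8] rot [-1.554 -0.012 -1.516] grip 0.800
ROW -0.0086 0.1742 -0.0084  -0.0013 | dist 70 turn -0.1 deg
```

```bash
python3 -m handwheel '-0.007 0.05 -0.008 0 0.8;-0.007 0.1 -0.008 0 0.8;-0.007 0.173 -0.008 0 0.8;-0.007 0.173 -0.008 0 0.8;-0.007 0.173 -0.008 0 0.8' 10
python3 go.py 535.3 -383.3 33 -1.514
```

```text
time: 9.25
eef_pos: [535.1, -383.1, 33.0]
tool_rot: [-1.555, -0.01, -1.515]
ft_force: [1.0, 0.1, 0.6]
grip_width: 0.802
t 9.25 pos [ 535.1 -383.1   33. ] rot [-1.555 -0.01  -1.515] grip 0.802
ROW 0.0004 0.0001 0.0004  -0.0009 | dist 0 turn -0.1 deg
```

```bash
python3 -m handwheel '0 0 0 0 0.65;0 0 0 0 0.6;0 0 0 0 0.58;0 0 0 0 0.56;0 0 0 0 0.53' 10
python3 -m handwheel '0 0 0 0 0.5;0 0 0 0 0.45;0 0 0 0 0.4;0 0 0 0 0.4;0 0 0 0 0.4' 10;python3 -m handwheel '0 0 0 0 0.4;0 0 0 0 0.4;0 0 0 0 0.4' 10
python3 -m handwheel '0 0 0 0 0.58;0 0 0 0 0.65;0 0 0 0 0.75;0 0 0 0 0.8;0 0 0 0 0.8' 10
python3 -m handwheel '0 -0.06 0 0 0.8;0 -0.17 0 0 0.8;0 -0.27 0 0 0.8;0 -0.36 0 0 0.8;0 -0.36 0 0 0.8' 10
python3 go.py 424 102 195 -3.04
```

```text
time: 9.75
eef_pos: [535.4, -383.5, 34.2]
tool_rot: [-1.555, -0.011, -1.515]
ft_force: [-2.0, 0.1, 6.4]
grip_width: 0.566
time: 10.25
eef_pos: [535.4, -383.5, 34.3]
tool_rot: [-1.555, -0.011, -1.515]
ft_force: [-0.6, 0.0, 1.1]
grip_width: 0.564
time: 10.55
eef_pos: [535.4, -383.5, 34.3]
tool_rot: [-1.555, -0.011, -1.515]
ft_force: [-0.2, 0.4, 1.3]
grip_width: 0.569
time: 11.05
eef_pos: [535.5, -383.5, 34.3]
tool_rot: [-1.555, -0.011, -1.516]
ft_force: [0.0, 0.3, -0.4]
grip_width: 0.798
time: 11.55
eef_pos: [535.7, -383.3, 184.4]
tool_rot: [-1.547, -0.017, -1.516]
ft_force: [-0.6, -0.4, 0.8]
grip_width: 0.802
t 11.55 pos [ 535.7 -383.3  184.4] rot [-1.547 -0.017 -1.516] grip 0.802
ROW -1.2263 -0.0520 -0.2110  0.9704 | dist 498 turn 87.3 deg
```

Right holds ~49.8 mm, so it is firm too: the soft foot is the left one. Before grasping it I'll look at the socket closely.

```bash
python3 -m handwheel '-0.12 -0.01 -0.02 0.09 0.8;-0.24 -0.03 -0.04 0.18 0.8;-0.36 -0.04 -0.06 0.27 0.8;-0.48 -0.05 -0.08 0.36 0.8;-0.55 -0.06 -0.1 0.42 0.8' 10
python3 go.py 424 102 210 -3.04
```

```text
time: 12.05
eef_pos: [482.2, -161.6, 203.4]
tool_rot: [-1.543, 0.002, -2.177]
ft_force: [1.1, 0.1, -0.5]
grip_width: 0.798
t 12.05 pos [ 482.2 -161.6  203.4] rot [-1.543e+00  2.000e-03 -2.177e+00] grip 0.798
ROW -0.4585 -0.0294 -0.4946  0.5492 | dist 270 turn 49.4 deg
```

```bash
python3 -m handwheel '-0.1 -0.01 -0.11 0.1 0.8;-0.2 -0.02 -0.22 0.2 0.8;-0.29 -0.02 -0.31 0.3 0.8;-0.35 -0.02 -0.38 0.4 0.8;-0.38 -0.03 -0.41 0.45 0.8' 10
python3 go.py 424 102 210 -3.04
```

```text
time: 12.55
eef_pos: [435.0, 50.1, 209.9]
tool_rot: [-1.55, 0.018, -2.837]
ft_force: [1.2, -0.0, 0.9]
grip_width: 0.8
t 12.55 pos [435.   50.1 209.9] rot [-1.55   0.018 -2.837] grip 0.800
ROW -0.0127 -0.0027 -0.1321  0.1292 | dist 53 turn 11.6 deg
```

```bash
python3 -m handwheel '-0.013 0 -0.08 0.08 0.8;-0.013 0 -0.132 0.13 0.8;-0.013 0 -0.132 0.13 0.8;-0.013 0 -0.132 0.13 0.8' 10
python3 go.py 424 102 210 -3.04
python3 - <<'E'
from h import *
f=snap('wrist'); P=cloud(f); cv2.imwrite('pics/w2.png',f['color']); np.save('w2.npy',P); print(f['o'])
Z=P[...,2]; X=P[...,0]; Y=P[...,1]
near=(abs(X-424)<70)&(abs(Y-102)<80)
t=near&(abs(Z-24)<4); print('top',t.sum(),cv2.minAreaRect(P[t][:,:2].astype(np.float32)),np.median(P[t][:,2]))
fl=(abs(X-424)<30)&(abs(Y-102)<30)&(Z<12); print('floor',fl.sum(),cv2.minAreaRect(P[fl][:,:2].astype(np.float32)),np.median(P[fl][:,2]))
E
```

```text
time: 12.95
eef_pos: [424.0, 101.6, 208.5]
tool_rot: [-1.554, 0.021, -3.039]
ft_force: [0.9, -0.4, -0.8]
grip_width: 0.801
t 12.95 pos [424.  101.6 208.5] rot [-1.554  0.021 -3.039] grip 0.801
ROW -0.0003 -0.0037 -0.0008  0.0009 | dist 2 turn 0.1 deg
[488.58485744 111.182392   371.29079785]
top 4930 ((423.4550476074219, 102.61334228515625), (70.6613540649414, 95.0455322265625), 8.605548858642578) 23.264730334735276
floor 1881 ((422.5119323730469, 102.28779602050781), (43.3623046875, 53.02323913574219), 8.423896789550781) 3.413189734087098
```

View pics/w2.png

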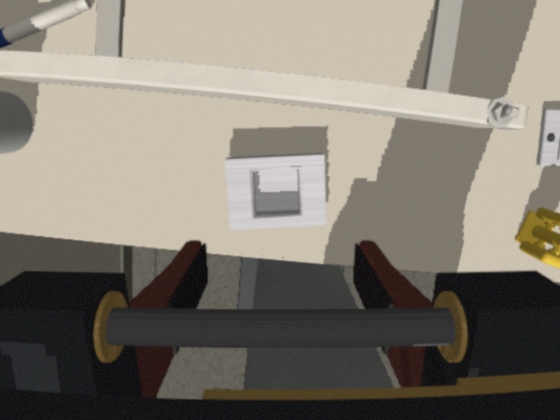

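The wrist view shows the block at px (277,192) with the pocket at (276,193), and the guard bar behind at row ~85–110. There is nothing in the way above the pocket. Next I'll refine the pocket centre from its mouth hole.

```bash
python3 - <<'E'
from h import *
P=np.load('w2.npy').reshape(-1,3)
c=np.array([423.46,102.61]);a=np.radians(8.6);u=np.array([np.cos(a),np.sin(a)]);v=np.array([-u[1],u[0]])
q=(P[:,:2]-c); A=q@u;B=q@v;Z=P[:,2]
top=abs(Z-23.3)<1.5
for n,S,T in(('x',A,B),('y',B,A)):
    s=top&(abs(T)<14)&(abs(S)<60)
    print(n,'outer',S[s].min().round(1),S[s].max().round(1),'inner edges',S[s&(S<0)].max().round(1),S[s&(S>0)].min().round(1))
fl=(abs(Z-3.4)<1.5)&(abs(A)<30)&(abs(B)<21);print('floor x',A[fl].min(),A[fl].max())
fl=(abs(Z-3.4)<1.5)&(abs(A)<15)&(abs(B)<30);print('floor y',B[fl].min(),B[fl].max())
for e in np.linspace(6,11,11):
    t=np.radians(e);uu=np.array([np.cos(t),np.sin(t)]);vv=np.array([-uu[1],uu[0]]);s=top&(abs(A)<40)&(abs(B)<52)
    print(e,np.ptp(np.percentile(q[s]@uu,[0.5,99.5])).round(2),np.ptp(np.percentile(q[s]@vv,[.5,99.5])).round(2),end=' | ')
E
python3 go.py 515.5 -214 180 -1.407
```

```text
x outer -35.2 35.3 inner edges -21.9 22.4
y outer -47.5 47.5 inner edges -22.6 21.9
floor x -22.296247027257518 19.860537048503577
floor y -22.478303526134887 22.02478070437118
6.0 71.74 95.11 | 6.5 71.22 94.89 | 7.0 70.71 94.68 | 7.5 70.21 94.43 | 8.0 69.88 94.18 | 8.5 69.77 94.02 | 9.0 69.88 93.88 | 9.5 70.09 93.86 | 10.0 70.44 94.02 | 10.5 70.87 94.26 | 11.0 71.38 94.42 | t 13.00 pos [424.2 101.  208.6] rot [-1.553  0.021 -3.04 ] grip 0.799
ROW -0.1458 0.0885 0.8051  -1.0397 | dist 329 turn -93.6 deg
```

Pocket centre (423.5, 102.5), yaw 0.152. Now back to the left foot.

```bash
python3 -m handwheel '-0.01 0.02 0.12 -0.09 0.8;-0.03 0.03 0.24 -0.18 0.8;-0.05 0.04 0.36 -0.27 0.8;-0.07 0.05 0.46 -0.36 0.8;-0.08 0.05 0.5 -0.42 0.8' 10
python3 go.py 515.5 -214 185 -1.407
```

```text
time: 13.5
eef_pos: [476.4, -99.6, 192.3]
tool_rot: [-1.544, 0.005, -2.382]
ft_force: [0.6, 1.0, 0.1]
grip_width: 0.799
t 13.50 pos [476.4 -99.6 192.3] rot [-1.544  0.005 -2.382] grip 0.799
ROW 0.1261 0.0249 0.2742  -0.6206 | dist 121 turn -55.9 deg
```

```bash
python3 -m handwheel '0.04 0.01 0.08 -0.09 0.8;0.08 0.02 0.16 -0.18 0.8;0.11 0.02 0.23 -0.28 0.8;0.126 0.02 0.27 -0.37 0.8;0.126 0.02 0.274 -0.45 0.8' 10
python3 go.py 515.5 -214 185 -1.407
```

```text
time: 14.0
eef_pos: [514.7, -218.9, 186.2]
tool_rot: [-1.548, -0.015, -1.674]
ft_force: [0.3, 1.5, 0.2]
grip_width: 0.795
t 14.00 pos [ 514.7 -218.9  186.2] rot [-1.548 -0.015 -1.674] grip 0.795
ROW -0.0123 0.0028 0.0006  -0.1701 | dist 5 turn -15.3 deg
```

```bash
python3 -m handwheel '-0.012 0 0 -0.09 0.8;-0.012 0 0 -0.17 0.8;-0.012 0 0 -0.17 0.8;-0.012 0 0 -0.17 0.8' 10
python3 - <<'E'
from h import *
f=snap('wrist');P=cloud(f);X,Y,Z=P[...,0],P[...,1],P[...,2]
for n,x,y in(('L',515,-214),('M',525,-299),('R',535,-383)):
    m=(Z>48)&(Z<62)&(abs(Y-y)<35)&(abs(X-x)<40);t=(Z>64)&(Z<72)&(abs(Y-y)<30)&(abs(X-x)<30)
    print(n,m.sum(),cv2.minAreaRect(P[m][:,:2].astype(np.float32)) if m.sum()>50 else 0,t.sum(),P[t].mean(0) if t.sum() else 0)
E
python3 go.py 515.5 -214 110 -1.407
```

```text
time: 14.4
eef_pos: [514.6, -215.4, 185.8]
tool_rot: [-1.553, -0.02, -1.412]
ft_force: [0.6, 0.1, 0.9]
grip_width: 0.797
L 1250 ((516.2496948242188, -213.46578979492188), (52.153900146484375, 34.46391677856445), 8.760887145996094) 201 [ 515.82519268 -213.30417074   65.97206053]
M 1037 ((524.885986328125, -298.5690612792969), (51.14405822753906, 33.167266845703125), 9.582695007324219) 144 [ 525.45087975 -298.07300724   65.97129351]
R 939 ((535.4110107421875, -382.5306091308594), (52.014930725097656, 33.5540657043457), 3.5073297023773193) 107 [ 535.67190337 -382.27045382   66.22500524]
t 14.45 pos [ 514.8 -215.1  185.9] rot [-1.553 -0.02  -1.412] grip 0.803
ROW -0.0063 0.1898 -0.0011  -0.0030 | dist 76 turn -0.3 deg
```

```bash
python3 -m handwheel '-0.008 0.12 0 0 0.8;-0.008 0.22 0 0 0.8' 10
python3 -m handwheel '0 0 0 0 0.8;0 -0.05 0 0 0.8;0 -0.10 0 0 0.8;0 -0.13 0 0 0.8;0 -0.13 0 0 0.8' 10
python3 -m handwheel '0 0 0 0 0.8;0 0 0 0 0.8' 10
python3 go.py 515.9 -213.5 33 -1.413
```

```text
time: 14.65
eef_pos: [516.5, -214.0, 97.5]
tool_rot: [-1.551, -0.022, -1.415]
ft_force: [0.3, -1.0, -0.5]
grip_width: 0.8
time: 15.15
eef_pos: [516.8, -213.6, 152.5]
tool_rot: [-1.547, -0.025, -1.416]
ft_force: [-0.1, -0.8, -0.5]
grip_width: 0.799
time: 15.35
eef_pos: [516.7, -213.7, 152.6]
tool_rot: [-1.547, -0.025, -1.416]
ft_force: [0.3, 0.1, 0.0]
grip_width: 0.804
t 15.35 pos [ 516.7 -213.7  152.6] rot [-1.547 -0.025 -1.416] grip 0.804
ROW -0.0081 0.2987 -0.0093  -0.0021 | dist 120 turn -0.2 deg
```

```bash
python3 -m handwheel '-0.008 0.1 -0.009 0 0.8;-0.008 0.2 -0.009 0 0.8;-0.008 0.298 -0.009 0 0.8;-0.008 0.298 -0.009 0 0.8;-0.008 0.298 -0.009 0 0.8' 10
python3 go.py 515.9 -213.5 33 -1.413
```

```text
time: 15.85
eef_pos: [515.6, -213.0, 33.0]
tool_rot: [-1.548, -0.023, -1.416]
ft_force: [0.4, 1.0, 1.6]
grip_width: 0.801
t 15.85 pos [ 515.6 -213.    33. ] rot [-1.548 -0.023 -1.416] grip 0.801
ROW 0.0012 0.0000 0.0006  -0.0018 | dist 1 turn -0.2 deg
```

```bash
python3 -m handwheel '0 0 0 0 0.65;0 0 0 0 0.6;0 0 0 0 0.57;0 0 0 0 0.54;0 0 0 0 0.5' 10
python3 -m handwheel '0 0 0 0 0.46;0 0 0 0 0.42;0 0 0 0 0.4;0 0 0 0 0.4;0 0 0 0 0.4' 10
python3 -m handwheel '0 0 0 0 0.4;0 0 0 0 0.4;0 0 0 0 0.4;0 0 0 0 0.4' 13
python3 -m handwheel '0 0 0 0 0.4;0 0 0 0 0.4' 16
python3 go.py 515.9 -213.5 33 -1.413
```

```text
time: 16.35
eef_pos: [516.2, -213.5, 34.3]
tool_rot: [-1.547, -0.025, -1.416]
ft_force: [-2.4, 0.4, 9.0]
grip_width: 0.508
time: 16.85
eef_pos: [516.3, -213.5, 34.4]
tool_rot: [-1.547, -0.025, -1.416]
ft_force: [-0.4, -0.5, 0.5]
grip_width: 0.478
time: 17.25
eef_pos: [516.3, -213.6, 34.4]
tool_rot: [-1.547, -0.025, -1.416]
ft_force: [-1.0, 0.2, 1.1]
grip_width: 0.454
time: 17.45
eef_pos: [516.3, -213.6, 34.4]
tool_rot: [-1.547, -0.025, -1.416]
ft_force: [-1.3, -0.7, 1.7]
grip_width: 0.451
t 17.45 pos [ 516.3 -213.6   34.4] rot [-1.547 -0.025 -1.416] grip 0.451
ROW -0.0005 0.0035 -0.0010  -0.0020 | dist 1 turn -0.2 deg
```

```bash
python3 -m handwheel '0 -0.02 0 0 0.4;0 -0.05 0 0 0.4;0 -0.09 0 0 0.4;0 -0.13 0 0 0.4;0 -0.16 0 0 0.4' 16
python3 -m handwheel '0 -0.06 0 0 0.4;0 -0.12 0 0 0.4;0 -0.16 0 0 0.4;0 -0.16 0 0 0.4' 16
python3 go.py 423.5 102.5 160 -2.99
```

```text
time: 17.95
eef_pos: [514.9, -212.2, 100.1]
tool_rot: [-1.546, -0.025, -1.416]
ft_force: [-0.1, -0.9, -2.1]
grip_width: 0.457
time: 18.35
eef_pos: [514.3, -211.2, 166.8]
tool_rot: [-1.542, -0.028, -1.416]
ft_force: [0.3, -0.7, -2.6]
grip_width: 0.453
t 18.35 pos [ 514.3 -211.2  166.8] rot [-1.542 -0.028 -1.416] grip 0.453
ROW -0.8100 -0.0085 -0.1034  1.0019 | dist 327 turn 90.2 deg
```

```bash
python3 -m handwheel '-0.05 -0.01 -0.01 0.07 0.4;-0.12 -0.01 -0.02 0.15 0.4;-0.20 -0.01 -0.03 0.23 0.4;-0.28 -0.01 -0.04 0.31 0.4;-0.34 -0.01 -0.04 0.38 0.4' 16
python3 go.py 423.5 102.5 160 -2.99
```

```text
time: 18.85
eef_pos: [475.9, -77.4, 165.7]
tool_rot: [-1.533, -0.007, -2.017]
ft_force: [0.4, 0.3, -2.1]
grip_width: 0.451
t 18.85 pos [475.9 -77.4 165.7] rot [-1.533 -0.007 -2.017] grip 0.451
ROW -0.3492 0.0000 -0.3125  0.6194 | dist 187 turn 55.7 deg
```

```bash
python3 -m handwheel '-0.08 0 -0.07 0.09 0.4;-0.15 0 -0.14 0.18 0.4;-0.22 0 -0.2 0.27 0.4;-0.28 0 -0.25 0.36 0.4;-0.31 0 -0.28 0.42 0.4' 16
python3 go.py 423.5 102.5 160 -2.99
```

```text
time: 19.35
eef_pos: [427.1, 85.3, 160.0]
tool_rot: [-1.538, 0.017, -2.679]
ft_force: [0.5, 0.1, -3.5]
grip_width: 0.454
t 19.35 pos [427.1  85.3 160. ] rot [-1.538  0.017 -2.679] grip 0.454
ROW -0.0110 -0.0011 -0.0425  0.1981 | dist 18 turn 17.8 deg
```

```bash
python3 -m handwheel '-0.011 0 -0.02 0.09 0.4;-0.011 0 -0.04 0.18 0.4;-0.011 0 -0.042 0.198 0.4;-0.011 0 -0.042 0.198 0.4;-0.011 0 -0.042 0.198 0.4' 16
python3 go.py 423.5 102.5 70 -2.99
python3 - <<'E'
from h import *
f=snap('wrist');cv2.imwrite('pics/w3.png',f['color']); P=cloud(f);X,Y,Z=P[...,0],P[...,1],P[...,2]
s=robot.get_state();R=Ro.from_euler('xyz',s['tool_rot']).as_matrix();D=(P-s['eef_pos'])@R
m=(abs(D[...,0])<30)&(abs(D[...,2])<18)&(D[...,1]>-45)&(D[...,1]<-28)
if m.sum()>20:print('held cap in tool (x,y,z):',np.median(D[m],0),D[m].min(0),D[m].max(0),m.sum())
n,_,vt=0,0,np.linalg.svd(D[m][::3]-D[m].mean(0),full_matrices=False)[2];print(vt[2],R[:,1])
t=(abs(Z-23.3)<3)&(abs(X-424)<60)&(abs(Y-102)<65);print('block',t.sum(),cv2.minAreaRect(P[t][:,:2].astype(np.float32)))
E
```

```text
time: 19.85
eef_pos: [423.6, 101.7, 159.3]
tool_rot: [-1.544, 0.026, -2.987]
ft_force: [-0.2, -0.4, -2.3]
grip_width: 0.453
t 19.85 pos [423.6 101.7 159.3] rot [-1.544  0.026 -2.987] grip 0.453
ROW 0.0058 0.2231 -0.0079  0.0017 | dist 89 turn 0.1 deg
held cap in tool (x,y,z): [ -2.74323793 -29.20041527  -0.32793485] [-12.83335115 -34.86136534 -12.40100311] [  7.34283485 -28.00504575  12.51280757] 2210
[-0.06788961 -0.99768221  0.00460458] [ 0.03001682 -0.02228006 -0.99930105]
block 4821 ((423.9560241699219, 102.8846664428711), (69.83724212646484, 94.63250732421875), 8.470282554626465)
```

View pics/w3.png

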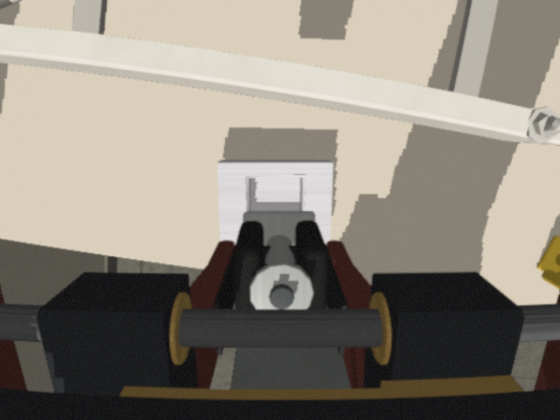

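The wrist view shows the foot held, with cap at (282,290) between the fingers and base plate at (280,222), above the block at (276,205). I'll measure its tilt and offset from the cap plane.

Run:
```python
from h import *
f=snap('wrist');P=cloud(f)
s=robot.get_state();R=Ro.from_euler('xyz',s['tool_rot']).as_matrix();D=(P-s['eef_pos'])@R
g=f['color'].min(2)
m=(abs(D[...,0])<20)&(abs(D[...,2])<14)&(D[...,1]>-38)&(D[...,1]<-30.5)
q=D[m]; 
for _ in range(3):
    A=np.c_[q[:,0],q[:,2],np.ones(len(q))];k=np.linalg.lstsq(A,q[:,1],rcond=None)[0];r=abs(A@k-q[:,1]);q=q[r<max(.6,2*np.median(r))]
print(len(q),'cap mean',q.mean(0),cv2.minEnclosingCircle(q[:,[0,2]].astype(np.float32)),'slopes',k)
n=np.array([k[0],-1,k[1]]);n/=np.linalg.norm(n);print('foot up in world',R@n,'tool -y',-R[:,1])
c=cv2.minEnclosingCircle(q[:,[0,2]].astype(np.float32))[0];top=np.array([c[0],k@[c[0],c[1],1],c[1]])
for h in(60,30,0):print(h,'world',(R@(top-n*(60-h))+s['eef_pos']).round(1))
# base plate visible part
b=(abs(D[...,0])<40)&(abs(D[...,2])<30)&(D[...,1]>17)&(D[...,1]<25)
print('base plate vis',b.sum(),D[b].min(0).round(1),D[b].max(0).round(1),cv2.minAreaRect(D[b][:,[0,2]].astype(np.float32)))
```

```text
301 cap mean [  0.0971351  -32.602396     0.35790226] ((0.28795158863067627, 0.3461255431175232), 4.9309186935424805) slopes [-2.88513918e-03  4.64934360e-03 -3.26007404e+01]
foot up in world [-0.02655544  0.01802933  0.99948474] tool -y [-0.03011013  0.02218504  0.99930036]
60 world [422.5 102.  192. ]
30 world [423.3 101.5 162. ]
0 world [424.1 100.9 132. ]
base plate vis 1373 [-20.3  17.  -19.9] [-1.2 24.9 18.2] ((-10.757192611694336, -0.8950042724609375), (38.0733757019043, 18.923011779785156), 89.08903503417969)
```

```bash
python3 go.py 422.7 103 60 -2.99
```

```text
t 19.95 pos [423.7 101.7 159.4] rot [-1.544  0.026 -2.989] grip 0.454
ROW 0.0085 0.2482 -0.0102  0.0007 | dist 99 turn 0.1 deg
```

```bash
python3 -m handwheel '0.008 0.08 -0.01 0 0.4;0.008 0.17 -0.01 0 0.4;0.008 0.248 -0.01 0 0.4;0.008 0.248 -0.01 0 0.4;0.008 0.248 -0.01 0 0.4' 16
python3 go.py 422.7 103 45 -2.99
```

```text
time: 20.45
eef_pos: [422.8, 102.9, 60.3]
tool_rot: [-1.544, 0.025, -2.988]
ft_force: [0.9, 0.4, -1.7]
grip_width: 0.451
t 20.45 pos [422.8 102.9  60.3] rot [-1.544  0.025 -2.988] grip 0.451
ROW 0.0012 0.0383 -0.0014  0.0011 | dist 15 turn 0.1 deg
```

Run:
```python
from h import *
f=snap('wrist'); cv2.imwrite('pics/w4.png',cv2.resize(f['color'][150:330,190:370],None,fx=3.3,fy=3.3,interpolation=2)); P=cloud(f)
s=robot.get_state();R=Ro.from_euler('xyz',s['tool_rot']).as_matrix();D=(P-s['eef_pos'])@R
b=(abs(D[...,0])<40)&(abs(D[...,2])<25)&(D[...,1]>18.5)&(D[...,1]<24);print('base',b.sum(),np.percentile(D[b],[1,99],0).round(1))
Z=P[...,2];q=P[...,:2]-[423.7,102.7];a=.15;A=q@[np.cos(a),np.sin(a)];B=q@[-np.sin(a),np.cos(a)]
qb=P[b][:,:2]-[423.7,102.7];print('base in block frame x max',np.percentile(qb@[np.cos(a),np.sin(a)],98),'y',np.percentile(qb@[-np.sin(a),np.cos(a)],[2,98]))
t=(abs(Z-23.5)<2)
for nm,w in(('outer x max',A[t&(abs(B)<40)&(abs(A)<45)].max()),('inner x',A[t&(abs(B)<14)&(A>0)&(A<45)].min()),('outer y',(B[t&(abs(A)<40)&(abs(B)<55)].min(),B[t&(abs(A)<40)&(abs(B)<55)].max()))):print(nm,w)
```

```text
base 1216 [[-18.9  19.2 -18.5]
 [ -2.3  23.9  17. ]]
base in block frame x max 19.41473819609567 y [-16.42908201  17.32102029]
outer x max 35.130846056637985
inner x 22.427783996672787
outer y (np.float64(-47.557416288140296), np.float64(47.843195460976936))
```

View pics/w4.png

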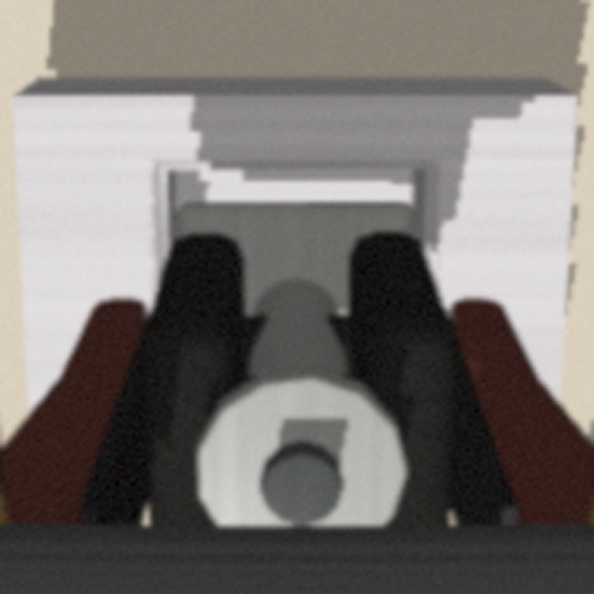

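The foot is centred over the pocket: base edge 19.4 mm against the pocket edge 22.4 mm in x, and symmetric in y. I'll lower it slowly and watch the force.

```bash
python3 -m handwheel '0 0.01 0 0 0.4;0 0.02 0 0 0.4;0 0.03 0 0 0.4;0 0.038 0 0 0.4;0 0.038 0 0 0.4' 16
python3 go.py 422.7 103 31 -2.99
```

```text
time: 21.0
eef_pos: [423.8, 102.7, 45.6]
tool_rot: [-1.544, 0.027, -2.988]
ft_force: [-0.5, 0.7, -2.4]
grip_width: 0.452
t 21.00 pos [423.8 102.7  45.6] rot [-1.544  0.027 -2.988] grip 0.452
ROW 0.0037 0.0364 -0.0021  0.0010 | dist 15 turn 0.1 deg
```

```bash
python3 -m handwheel '0.003 0.008 -0.002 0 0.4;0.003 0.016 -0.002 0 0.4;0.003 0.024 -0.002 0 0.4;0.003 0.028 -0.002 0 0.4;0.003 0.028 -0.002 0 0.4' 16
python3 go.py 422.7 103 31 -2.99
```

```text
time: 21.5
eef_pos: [422.7, 103.0, 34.1]
tool_rot: [-1.544, 0.026, -2.988]
ft_force: [-0.1, 0.3, -2.0]
grip_width: 0.453
t 21.50 pos [422.7 103.   34.1] rot [-1.544  0.026 -2.988] grip 0.453
ROW 0.0002 0.0076 -0.0002  0.0010 | dist 3 turn 0.1 deg
```

```bash
python3 -m handwheel '0 0.003 0 0 0.4;0 0.006 0 0 0.4;0 0.008 0 0 0.4;0 0.008 0 0 0.4' 16
python3 -m handwheel '0 0.001 0 0 0.4;0 0.003 0 0 0.4;0 0.003 0 0 0.4' 16
```

```text
time: 21.9
eef_pos: [423.3, 103.1, 31.2]
tool_rot: [-1.545, 0.027, -2.988]
ft_force: [0.5, 0.5, 2.2]
grip_width: 0.457
time: 22.2
eef_pos: [424.3, 103.5, 30.6]
tool_rot: [-1.545, 0.029, -2.988]
ft_force: [0.4, 0.6, 6.6]
grip_width: 0.453
```

Floor contact came at TCP 30.8 mm (30.4 expected), so the foot is home. Opening gently.

```bash
python3 -m handwheel '0 0 0 0 0.46;0 0 0 0 0.48;0 0 0 0 0.5;0 0 0 0 0.52;0 0 0 0 0.55' 8
python3 -m handwheel '0 0 0 0 0.6;0 0 0 0 0.65;0 0 0 0 0.7;0 0 0 0 0.75;0 0 0 0 0.75' 8
python3 -m handwheel '0 -0.03 0 0 0.75;0 -0.08 0 0 0.75;0 -0.15 0 0 0.75;0 -0.25 0 0 0.75;0 -0.32 0 0 0.75' 8
python3 -m handwheel '0 -0.05 0 0 0.75;0 -0.1 0 0 0.75;0 -0.1 0 0 0.75;0 -0.1 0 0 0.75'
python3 - <<'E'
from h import *
f=snap('wrist'); cv2.imwrite('pics/w5.png',f['color']); P=cloud(f);X,Y,Z=P[...,0],P[...,1],P[...,2]
m=(Z>50)&(Z<75)&(abs(X-424)<30)&(abs(Y-102)<30)
q=P[m]; print('cap z',np.percentile(q[:,2],[5,50,95,99]))
t=q[q[:,2]>59.5]
A=np.c_[t[:,:2],np.ones(len(t))];k=np.linalg.lstsq(A,t[:,2],rcond=None)[0];print('cap',len(t),cv2.minEnclosingCircle(t[:,:2].astype(np.float32)),'slopes',k[:2],t[:,2].mean())
b=(abs(Z-23.5)<2.5)&(abs(X-424)<60)&(abs(Y-102)<65);print('block',cv2.minAreaRect(P[b][:,:2].astype(np.float32)))
f=snap('side');P=cloud(f);X,Y,Z=P[...,0],P[...,1],P[...,2]
for n,x,y in(('M',525,-299),('R',535,-383)):
    t=(Z>62)&(Z<75)&(abs(Y-y)<30)&(abs(X-x)<35);print(n,t.sum(),np.median(P[t],0))
E
```

```text
time: 22.7
eef_pos: [424.1, 103.8, 30.4]
tool_rot: [-1.545, 0.029, -2.988]
ft_force: [-0.0, 0.7, 0.2]
grip_width: 0.543
time: 23.2
eef_pos: [424.1, 103.8, 30.4]
tool_rot: [-1.545, 0.029, -2.988]
ft_force: [0.1, 0.1, 0.4]
grip_width: 0.749
time: 23.7
eef_pos: [420.1, 107.0, 161.3]
tool_rot: [-1.546, 0.031, -2.988]
ft_force: [1.2, -0.7, -0.0]
grip_width: 0.75
time: 24.1
eef_pos: [418.6, 107.7, 201.7]
tool_rot: [-1.546, 0.032, -2.988]
ft_force: [-0.1, 0.3, -0.3]
grip_width: 0.75
cap z [51.42594125 54.52791371 63.17537948 64.58545255]
cap 485 ((424.13311767578125, 103.44998168945312), 12.685917854309082) slopes [0.00138625 0.00907752] 60.973628212010105
block ((423.1868896484375, 102.79446411132812), (70.00960540771484, 94.47311401367188), 8.606340408325195)
M 63 [ 528.72489877 -299.39158574   64.38107005]
R 62 [ 539.34258377 -384.69457529   64.09969596]
```

View pics/w5.png

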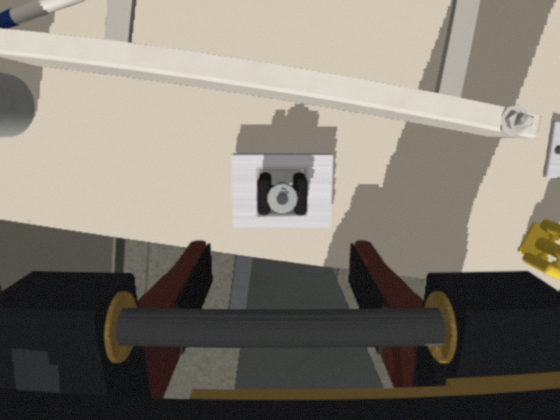

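The view shows the foot upright in the socket, cap at px (282,198), and the fingers clear of it. The cap is 1.1 mm from the block centre, its height is about right for home, and its slope is under 0.01. The firm feet read within 2 mm of where they started.

```bash
python3 -c "
from rig import robot
robot.job_done();print(robot.get_state()['time'])"
```

```text
the job is handed in; nothing more can be done
the job is handed in; nothing more can be done
```

The soft foot was the one in the left seat. It now stands fully home in the socket, and I handed the job in at about 24 s on the robot clock.

- **Squeezes:** I squeezed left, middle and right in that order with 10 N. The left foot narrowed to 41.8 mm (about 10 mm of give). The middle and right feet only narrowed to about 49.7 mm, so they are firm.
- **Placing:** I pinched the left foot to 39.8 mm with 16 N and lowered it upright. Contact with the socket floor came at a fingertip height of about 30.8 mm, against 30.4 mm expected. I then let go there.
- **Last checks on the placed foot:** Its cap is about 1.1 mm from the block centre and tilted less than 0.01 rad. The cap height reads 61 mm, or about 63 mm after the roughly 2 mm low reading seen on the feet in their seats; 64 mm is expected.
- **The firm feet:** Both read within 2 mm of where they started.
- **Not measured again:** I did not re-measure the vial, beaker and tape roll at the end. The wrist force never showed an unexpected contact.
- **What disagreed:** The tool drifted about 0.03 rad off vertical during the run, and one attempt to correct it did not help. The foot was still upright after release.

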